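# Put four swapped paints back on the stands of their own colour

### The arm

A 6-joint arm with a two-finger parallel gripper is mounted at the origin on a cart in front of the work surface, level with it; the furniture and walls round the work are solid. World frame = base frame: x ahead of the robot, y to its left, z up, the work surface at z = 0. Lengths are in mm, angles in rad, forces in N, time in s.
With the tool pointing down it reaches from about 275 to 1000 mm from the base axis. Payload 8.4 kg.
Tool frame: the origin (TCP) lies on the centre line of the jaws, within the pads' length; the fingertips stand r.tip_reach ahead of it and the grasp point (between the pads) lies 11 mm behind it (r.tip_reach is the distance from the TCP to the fingertips, in mm); z points along the fingers, y is the line along which they close (so a half turn about z gives the same grasp; the last joint's range is limited). The gripper opens to 85 mm and grips with 20 to 120 N. Pads are 22 mm wide; open, the fingers measure 114 mm over their backs; the gripper's body (76 mm by 85 mm) begins 54 mm behind the grasp point. The pads swing forward as they close: fully open they stand 13 mm farther back than shut.
Start: joints at [-1.136, 0.353, 1.633, -0, 1.155, -0.002], TCP at [264.4, -566.322, 239.281] pointing down, gripper open.
Joint ranges: [-2.63, 2.63], [-0.92, 2.1], [0.06, 2.66], [-1.3, 4.44], [0, 2.69], [-3.02, 3.02]. Speed limits (rad/s): [2.22, 2.22, 2.79, 3.14, 3.14, 3.14].

### API

Orientations are given as [roll, pitch, yaw] about the fixed x, y, z axes, in that order (R = Rz(yaw) Ry(pitch) Rx(roll)).
In Python, from rig import r gives the robot as it stands.
- The arm moves only by the tool carry_out, never from a script. Its argument "targets" is a list of rows, each an object with "dp": the shift along the tool's x, y, z in mm, a list of three; "yaw": the turn about the tool's z in degrees. A call has 1 to 12 rows; each row is the pose to reach, as a shift and turn from the pose commanded when the call began, along the tool's axes at that moment; what a row does not reach only later rows make up. A row lasts 1/8 s, in which the tool goes at most 62.5 mm and 10.7 degrees, less where a joint would pass 70% of its speed; a pose out of reach is approached as far as the arm can. A call with a gripper value outside its range is refused whole. "fingers" is the opening, from -1 (shut) to 1 (fully open), so that 0 is half open, set as the call begins (left out, the last holds). The fingers move at their own pace and stop on an object; "grip_force" is the grip in N (left out, the last holds). Time passes only in rows, so rows that repeat a pose let the fingers close. It gives the time, the measured TCP pose, the force, the opening and the grip force at its end, in the units of the state.
- r.sense(): the state, without advancing time (a new reading comes with each control period).
- r.grab_frame(name): name is "scene" or "top" or "wrist"; returns the picture (420x560x3 uint8, red, green, blue); there is no depth.
- r.get_calibration(name): a dict with "fx", "fy", "cx", "cy" (pixels), "dist_coeffs" ([k1, k2, p1, p2, k3] as OpenCV has them; the pictures are not rectified), "rvec" (rotation vector, rad) and "tvec" (3), from world to camera coordinates, as OpenCV has them. Camera axes: x right, y down, z forward; pixel columns grow to the right and rows downward; lengths in mm; the calibration is good to about 2 mm. A picture is of the moment at which its call begins: read the wrist's pose just before it. get_calibration takes no time and is no camera call; for the wrist camera it gives the pose at the moment of the call.
- r.sign_off(): hands the job in; it is judged then, once.
The state is a dict: "clock": time; "qpos": joint angles; "qvel": joint speeds; "joint_efforts": joint torques, N m; "eef_pos": TCP position; "tcp_rot": TCP orientation; "contact_force": force on the tool from outside, world axes, zero at the start; "wrist_torque": the same for the moment, N m; "opening": opening from 0.0 (shut) to 1.0 (fully open); "grasp_force": force on a finger pad.
Only numpy, scipy, OpenCV 4.12 (cv2) and the standard library are available. Lean on these libraries where they do the work, as an engineer would, in place of code of your own. Each camera call takes 0.05 s, during which the arm holds its last target. There are 200 camera calls.

### The job

The four open paint pots stand on the wrong pot stands: move them about until each stands centred on the stand that has the colour of the paint in it (brown, orange, green, red). Use the empty grey stand to park a pot while you make room, and leave it empty again at the end; the pots drip, so never set one down on the table itself, and keep them upright.

Things in the scene. Friction and masses are not known exactly. Their poses are not given: they have to be found in the camera images.
- brown_pot: small blue bucket-shaped pot with brown paint inside, 57 mm across the rim, tapering to 48 mm at the bottom, 55 mm high, 0.1 kg; origin at the centre of its underside, z up; its paint is brown, so it belongs on the brown stand
- orange_tin: small whitish and orange tin with orange paint inside, 51 mm in diameter, 75 mm high, under 0.3 kg; origin at the centre of its underside, z up; belongs on the orange stand
- green_dish: low pale round dish with green paint inside, 49 mm in diameter, only 13 mm high, 0.02 kg; origin at the centre of its underside, z up; belongs on the green stand
- red_dish: pale round dish with red paint inside, 69 mm across the rim, tapering to 56 mm at the bottom, 25 mm high, 0.06 kg; origin at the centre of its underside, z up; belongs on the red stand
- stand_brown: round flat brown pot stand, fixed to the table, 100 mm across and 8 mm high, with a plain level top without rim; one of the other paints stands on it at the start, the brown paint belongs on it; origin at the centre of its underside (on the table, z = 0), z up
- stand_orange: round flat orange pot stand, fixed to the table, 100 mm across and 8 mm high, with a plain level top without rim; one of the other paints stands on it at the start, the orange paint belongs on it; origin at the centre of its underside (on the table, z = 0), z up
- stand_green: round flat green pot stand, fixed to the table, 100 mm across and 8 mm high, with a plain level top without rim; one of the other paints stands on it at the start, the green paint belongs on it; origin at the centre of its underside (on the table, z = 0), z up
- stand_red: round flat red pot stand, fixed to the table, 100 mm across and 8 mm high, with a plain level top without rim; one of the other paints stands on it at the start, the red paint belongs on it; origin at the centre of its underside (on the table, z = 0), z up
- stand_grey: round flat grey pot stand, fixed to the table, 100 mm across and 8 mm high, with a plain level top without rim; the spare one, empty at the start and at the end, for parking; origin at the centre of its underside (on the table, z = 0), z up

How it is judged (in metres and radians):
On the way:
1. one of the paints is parked on the grey stand (((horizontal distance between brown_pot and stand_grey below 0.04 m and height (world z) of brown_pot below 0.012 m) or (horizontal distance between orange_tin and stand_grey below 0.04 m and height (world z) of orange_tin below 0.012 m) or (horizontal distance between green_dish and stand_grey below 0.04 m and height (world z) of green_dish below 0.012 m) or (horizontal distance between red_dish and stand_grey below 0.04 m and height (world z) of red_dish below 0.012 m))), for 0.2 s.
At the end, for the whole second after the job is handed in: each of the four paints stands upright (within 0.1 rad), flat and at rest on the stand of its own colour, its centre within 15 mm of the stand's centre; so the grey stand is empty again (horizontal distance between brown_pot and stand_brown below 0.015 m and height (world z) of brown_pot between 0.005 and 0.012 m and angle between each of brown_pot, orange_tin, green_dish, red_dish's own z axis and vertical below 0.1 rad and linear speed of each of brown_pot, orange_tin, green_dish, red_dish below 0.02 m/s and horizontal distance between orange_tin and stand_orange below 0.015 m and height (world z) of orange_tin between 0.005 and 0.012 m and horizontal distance between green_dish and stand_green below 0.015 m and height (world z) of green_dish between 0.005 and 0.012 m and horizontal distance between red_dish and stand_red below 0.015 m and height (world z) of red_dish between 0.005 and 0.012 m); the robot touches nothing.
It fails at once if a paint is set down on (or falls to) the table itself (height (world z) of any of brown_pot, orange_tin, green_dish, red_dish below 0.003 m).
It fails at once if a paint is tipped by more than about 35 degrees (angle between any of brown_pot, orange_tin, green_dish, red_dish's own z axis and vertical above 0.6 rad).
It also fails if it takes over 144 s, if anything falls off the work surface, if the arm or the gripper's body presses on something with over 40 N, if the wrist force passes 120 N, or if a joint passes its speed limit or range.

## Working session

There is one attempt and no reset: what is moved stays moved. The work goes in short steps, Python scripts to look and compute and a tool call to move; the robot and the scene stay as the last step left them, time stands still between calls to the robot, and variables do not carry over. Pictures are saved under pics/ and viewed, at most 14 in all, crops included, and the job is handed in when it is done.

Besides the shell and the picture viewer there is one more tool, called after ">>>" by a JSON object that holds its "method" and its "body". carry_out: Moves the arm, as the interface text tells. Its arguments: {"type":"object","properties":{"targets":{"type":"array","items":{"type":"object","properties":{"dp":{"type":"array","items":{"type":"number"}},"yaw":{"type":"number"}}}},"fingers":{"type":"number"},"grip_force":{"type":"number"}},"required":["targets"]}

```bash
mkdir -p pics; ls
python3 - <<'E'
from rig import r
import cv2
print(r.tip_reach, r.sense())
for n in("scene","top"):
    im=r.grab_frame(n); cv2.imwrite(f"pics/{n}0.png",im[:,:,::-1]); print(r.get_calibration(n))
E
```

```text
pics
8.0 {'clock': 0.0, 'qpos': array([-1.13637543e+00,  3.53637647e-01,  1.63415500e+00,  1.89581278e-05,
        1.15519015e+00, -2.36417102e-03]), 'qvel': array([ 0.00041417,  0.00083102,  0.00039439,  0.00043935, -0.00072008,
        0.00102057]), 'joint_efforts': array([-1.74905632e-03, -6.05255985e+01, -3.42068768e+01, -2.40455247e-04,
        9.40215366e-03,  9.48106873e-06]), 'eef_pos': array([ 264.21912587, -565.8813118 ,  238.55930235]), 'tcp_rot': array([-3.14020256e+00, -2.06200809e-05,  4.36777385e-01]), 'contact_force': array([-1.72248   , -0.21802475, -0.01722358]), 'wrist_torque': array([-0.03745133,  0.00241526, -0.05349021]), 'grasp_force': 0.0, 'opening': 1.0044300166905562}
{'fx': 420.97374301097244, 'fy': 420.97374301097244, 'cx': 281.35393561987104, 'cy': 212.33446429600724, 'dist_coeffs': array([-0.02815752,  0.        ,  0.        ,  0.        ,  0.        ]), 'rvec': array([ 0.59927426, -2.45072787,  1.45127561]), 'tvec': array([ 441.13528683,  152.17559489, 1045.28950125])}
{'fx': 493.08159338245235, 'fy': 493.08159338245235, 'cx': 288.8490045987024, 'cy': 211.72409923949064, 'dist_coeffs': array([-0.00293632,  0.        ,  0.        ,  0.        ,  0.        ]), 'rvec': array([ 2.13837386, -2.16909203,  0.18259043]), 'tvec': array([  29.52560907,  497.86114483, 1151.25678835])}
```

View pics/top0.png

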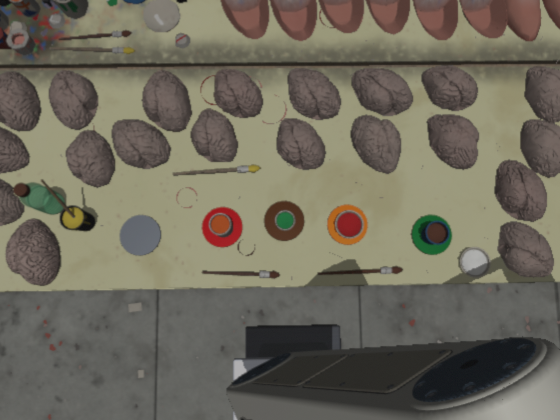

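View pics/scene0.png

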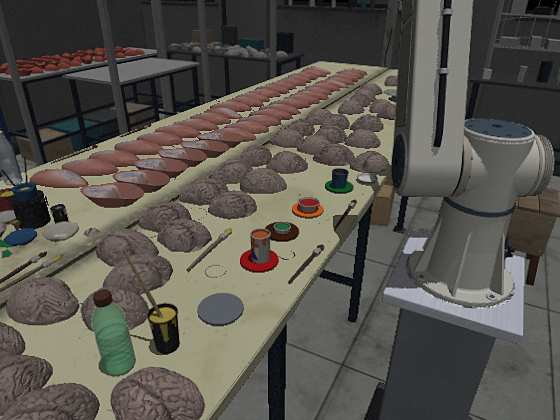

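The top view shows stands left to right: grey (140,235) empty, red (222,227) with the tin, brown (284,221) with the green dish, orange (347,225) with the red dish, and green (432,235) with the brown pot. The scene view agrees. So there are two swaps to do.

```bash
cat > h.py <<'E'
from rig import r
import cv2, numpy as np
def plane(px,cal,z):
    K=np.array([[cal['fx'],0,cal['cx']],[0,cal['fy'],cal['cy']],[0,0,1]])
    u=cv2.undistortPoints(np.asarray(px,float).reshape(-1,1,2),K,np.asarray(cal['dist_coeffs'],float)).reshape(-1,2)
    R=cv2.Rodrigues(np.asarray(cal['rvec'],float))[0]; c=-R.T@np.asarray(cal['tvec']).ravel()
    d=np.c_[u,np.ones(len(u))]@R
    return (c+d*((z-c[2])/d[:,2])[:,None])[:,:2]
def proj(P,cal):
    K=np.array([[cal['fx'],0,cal['cx']],[0,cal['fy'],cal['cy']],[0,0,1]])
    return cv2.projectPoints(np.asarray(P,float).reshape(-1,3),np.asarray(cal['rvec'],float),np.asarray(cal['tvec'],float),K,np.asarray(cal['dist_coeffs'],float))[0].reshape(-1,2)
def cmask(im,seedpx,name):
    hsv=cv2.cvtColor(im,cv2.COLOR_RGB2HSV)
def circ(im,cal,z,lo,hi,near,rad):
    """largest-hull circle of HSV range near px"""
    hsv=cv2.cvtColor(im,cv2.COLOR_RGB2HSV).astype(int); hsv[...,0]=(hsv[...,0]+20)%180
    m=np.all((hsv>=lo)&(hsv<=hi),-1)
    v,u=np.nonzero(m); k=np.hypot(u-near[0],v-near[1])<rad
    p=np.c_[u[k],v[k]]
    hull=cv2.convexHull(p.astype(np.int32)).reshape(-1,2)
    w=plane(hull,cal,z).astype(np.float32)
    c,R=cv2.minEnclosingCircle(w)
    e=cv2.fitEllipse(w) if len(w)>5 else None
    return np.round(c,1),round(R,1),k.sum(),None if e is None else np.round(e[0]+e[1],1)
E
python3 - <<'E'
from h import *
im=cv2.imread("pics/top0.png")[:,:,::-1].copy(); hsv=cv2.cvtColor(im,cv2.COLOR_RGB2HSV)
for n,p in dict(grey=(140,235),red=(206,227),brown=(268,221),orange=(332,225),green=(416,235),otin=(220,226),tinw=(221,215),gd=(285,221),gdrim=(285,210),rd=(348,225),rdrim=(348,212),bp=(436,233),bprim=(424,233),table=(180,240)).items(): print(n,hsv[p[1],p[0]])
cv2.imwrite("pics/crop0.png",cv2.resize(im[180:280,100:500],None,fx=2,fy=2,interpolation=cv2.INTER_CUBIC)[:,:,::-1])
E
```

```text
grey [108  28 111]
red [179 209 155]
brown [ 11 145  79]
orange [ 15 207 175]
green [ 69 181  96]
otin [  9 193 151]
tinw [  9 161 130]
gd [ 70 168 105]
gdrim [ 14  38 101]
rd [179 191 135]
rdrim [  3 102 107]
bp [  8 119  73]
bprim [115  61  25]
table [ 28  49 157]
```

View pics/crop0.png

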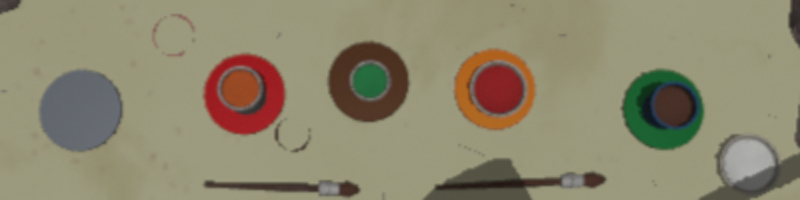

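The crop shows the same layout, with each pot roughly centred on its stand.

Run:
```python
from h import *
im=cv2.imread("pics/top0.png")[:,:,::-1].copy(); cal=r.get_calibration("top")
# hue shifted by +20
S=dict(grey=(8,(115,15,80),(140,60,140),(140,235),28),red=(8,(14,150,80),(24,255,255),(222,227),24),brown=(8,(22,90,50),(40,255,110),(284,221),24),
orange=(8,(29,150,110),(42,255,255),(347,225),24),green=(8,(75,120,50),(105,255,255),(432,235),24),
tin=(81,(25,150,100),(40,255,255),(221,225),12),gdish=(20,(80,110,60),(100,255,255),(285,221),14),rdish=(31,(14,150,80),(24,255,255),(348,225),17),bpot=(57,(20,60,40),(35,200,130),(436,233),13))
for n,a in S.items(): print(n,circ(im,cal,*a))
```

```text
grey (array([450.6, 385.6]), 47.9, np.int64(1211), array([450.5, 385.7,  94.7,  95.5]))
red (array([467.9, 186.5]), 48.6, np.int64(750), array([467.8, 186.6,  96.4,  96.6]))
brown (array([481.1,  34.7]), 48.8, np.int64(868), array([481.1,  34.4,  96.6,  97.1]))
orange (array([ 469.8, -120.9]), 49.2, np.int64(553), array([ 469.8, -120.8,   97.4,   97.8]))
green (array([ 441.8, -328.5]), 48.1, np.int64(615), array([ 442. , -328.5,   94.8,   95.8]))
tin (array([465.7, 183.1]), 20.8, np.int64(255), array([465.6, 183. ,  40.9,  41.3]))
gdish (array([480.4,  32.3]), 19.6, np.int64(202), array([480.5,  32.5,  38.4,  39. ]))
rdish (array([ 467. , -122.3]), 28.2, np.int64(425), array([ 466.9, -122.2,   55.9,   55.9]))
bpot (array([ 441.1, -326. ]), 23.1, np.int64(282), array([ 441.1, -326. ,   42.4,   46.6]))
```

>>> {"method": "carry_out", "body": {"targets": [{"dp":[50,-60,0],"yaw":-8},{"dp":[90,-107,0],"yaw":-16},{"dp":[130,-155,0],"yaw":-24},{"dp":[170,-202,0],"yaw":-32},{"dp":[210,-250,5],"yaw":-40},{"dp":[250,-297,5],"yaw":-48},{"dp":[290,-345,10],"yaw":-56},{"dp":[330,-392,10],"yaw":-65},{"dp":[370,-440,10],"yaw":-65},{"dp":[410,-487,15],"yaw":-65},{"dp":[450,-535,19],"yaw":-65},{"dp":[500,-594,19],"yaw":-65}], "fingers": 1, "grip_force": 30}}

```text
clock: 1.6
eef_pos: [459.0, 159.5, 220.2]
tcp_rot: [-3.141, 0.0, 1.572]
contact_force: [1.2, 0.3, -0.7]
opening: 1.003
grasp_force: 0.0
```

>>> {"method": "carry_out", "body": {"targets": [{"dp":[0,0,0],"yaw":0},{"dp":[0,0,0],"yaw":0},{"dp":[0,0,0],"yaw":0}]}}

```text
clock: 1.98
eef_pos: [458.7, 156.2, 220.4]
tcp_rot: [-3.141, 0.0, 1.57]
contact_force: [-0.6, 0.2, -0.1]
opening: 0.999
grasp_force: 0.0
```

Run:
```python
from h import *
s=r.sense(); print(s['eef_pos'],s['tcp_rot'],s['qpos'],s['contact_force'])
cal=r.get_calibration("wrist"); im=r.grab_frame("wrist"); cv2.imwrite("pics/w1.png",im[:,:,::-1])
p=s['eef_pos']; print(r.tip_reach,proj([p,[467.9,186.5,8],[465.7,183,83],[450.6,385.6,8]],cal))
```

```text
[458.67651263 156.22729411 220.36691064] [-3.14098445e+00  4.32317469e-04  1.56999905e+00] [ 3.25332927e-01  1.55112983e-01  1.94531373e+00 -2.48651044e-04
  1.04188060e+00  3.26255885e-01] [-0.56787046  0.20180964 -0.05170066]
8.0 [[287.99348796 272.75481285]
 [296.16960942 147.2509367 ]
 [296.01037146 161.9926071 ]
 [277.38113952 -79.31726926]]
```

View pics/w1.png

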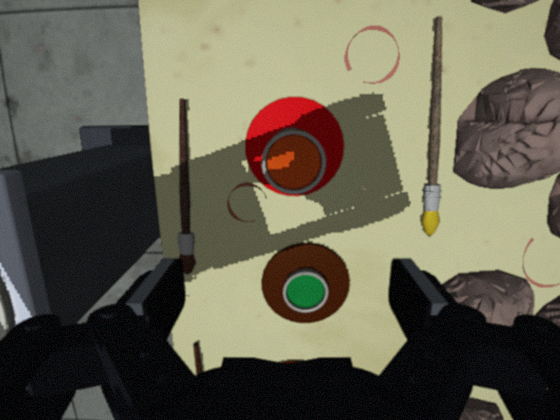

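The wrist view puts the red stand at (294,146) and the tin at (294,161). Both agree with the projected positions to about 1 mm.

>>> {"method": "carry_out", "body": {"targets": [{"dp":[27,7,0],"yaw":0},{"dp":[27,7,0],"yaw":0},{"dp":[27,7,50],"yaw":0},{"dp":[27,7,90],"yaw":0},{"dp":[27,7,120],"yaw":0},{"dp":[27,7,145],"yaw":0},{"dp":[27,7,160],"yaw":0},{"dp":[27,7,170],"yaw":0},{"dp":[27,7,170],"yaw":0},{"dp":[27,7,170],"yaw":0}]}}

```text
clock: 3.28
eef_pos: [466.6, 184.5, 51.2]
tcp_rot: [3.141, -0.0, 1.571]
contact_force: [0.9, -0.5, -0.8]
opening: 0.997
grasp_force: 0.0
```

>>> {"method": "carry_out", "body": {"targets": [{"dp":[0,0,0],"yaw":0},{"dp":[0,0,0],"yaw":0},{"dp":[0,0,0],"yaw":0},{"dp":[0,0,0],"yaw":0},{"dp":[0,0,0],"yaw":0},{"dp":[0,0,0],"yaw":0},{"dp":[0,0,0],"yaw":0},{"dp":[0,0,0],"yaw":0}], "fingers": -1, "grip_force": 40}}

```text
clock: 4.28
eef_pos: [466.1, 184.5, 51.1]
tcp_rot: [3.141, -0.0, 1.571]
contact_force: [-1.3, -0.8, 5.3]
opening: 0.583
grasp_force: 40.3
```

>>> {"method": "carry_out", "body": {"targets": [{"dp":[0,0,-15],"yaw":0},{"dp":[0,0,-35],"yaw":0},{"dp":[10,0,-55],"yaw":0},{"dp":[30,-2,-60],"yaw":0},{"dp":[60,-5,-60],"yaw":0},{"dp":[95,-8,-60],"yaw":0},{"dp":[130,-11,-60],"yaw":0},{"dp":[160,-13,-60],"yaw":0},{"dp":[185,-15,-60],"yaw":0},{"dp":[198,-16,-60],"yaw":0},{"dp":[202,-16,-60],"yaw":0},{"dp":[202,-16,-60],"yaw":0}]}}

```text
clock: 5.78
eef_pos: [450.0, 385.9, 110.4]
tcp_rot: [-3.141, 0.001, 1.571]
contact_force: [0.3, -0.0, -2.3]
opening: 0.581
grasp_force: 42.0
```

>>> {"method": "carry_out", "body": {"targets": [{"dp":[0,0,15],"yaw":0},{"dp":[0,0,30],"yaw":0},{"dp":[0,0,42],"yaw":0},{"dp":[0,0,50],"yaw":0},{"dp":[0,0,55],"yaw":0},{"dp":[0,0,58],"yaw":0},{"dp":[0,0,59],"yaw":0},{"dp":[0,0,59],"yaw":0},{"dp":[0,0,59],"yaw":0}]}}

```text
clock: 6.9
eef_pos: [450.1, 386.5, 51.8]
tcp_rot: [3.141, -0.0, 1.571]
contact_force: [0.3, 0.0, -1.9]
opening: 0.58
grasp_force: 42.0
```

>>> {"method": "carry_out", "body": {"targets": [{"dp":[0,0,0.5],"yaw":0},{"dp":[0,0,1],"yaw":0},{"dp":[0,0,1],"yaw":0}]}}

```text
clock: 7.28
eef_pos: [450.1, 386.6, 51.1]
tcp_rot: [3.141, -0.0, 1.571]
contact_force: [-2.2, -1.3, 5.5]
opening: 0.582
grasp_force: 42.5
```

>>> {"method": "carry_out", "body": {"targets": [{"dp":[0,0,0],"yaw":0},{"dp":[0,0,0],"yaw":0},{"dp":[0,0,0],"yaw":0},{"dp":[0,0,0],"yaw":0},{"dp":[0,0,0],"yaw":0},{"dp":[0,0,-20],"yaw":0},{"dp":[0,0,-50],"yaw":0},{"dp":[0,0,-90],"yaw":0},{"dp":[0,0,-120],"yaw":0},{"dp":[0,0,-120],"yaw":0}], "fingers": 1}}

```text
clock: 8.52
eef_pos: [451.4, 387.6, 174.5]
tcp_rot: [3.137, -0.004, 1.571]
contact_force: [0.5, 0.1, -0.5]
opening: 1.002
grasp_force: 0.0
```

>>> {"method": "carry_out", "body": {"targets": [{"dp":[-30,1,0],"yaw":0},{"dp":[-80,3,0],"yaw":0},{"dp":[-130,5,0],"yaw":0},{"dp":[-180,7,0],"yaw":0},{"dp":[-230,8,0],"yaw":0},{"dp":[-280,10,0],"yaw":0},{"dp":[-330,12,0],"yaw":0},{"dp":[-380,14,0],"yaw":0},{"dp":[-430,16,0],"yaw":0},{"dp":[-480,17,0],"yaw":0},{"dp":[-508,17,0],"yaw":0},{"dp":[-508,17,0],"yaw":0}]}}

```text
clock: 10.02
eef_pos: [466.8, -123.0, 170.3]
tcp_rot: [-3.141, -0.0, 1.568]
contact_force: [0.2, -0.1, -0.2]
opening: 1.0
grasp_force: 0.0
```

Run:
```python
from h import *
s=r.sense(); print(s['eef_pos'])
cal=r.get_calibration("wrist"); im=r.grab_frame("wrist"); cv2.imwrite("pics/w2.png",im[:,:,::-1])
print(proj([[469.8,-120.8,8],[467,-122.2,33],[467,-122.2,28]],cal))
t=r.grab_frame("top"); cv2.imwrite("pics/t2.png",t[:,:,::-1]); ct=r.get_calibration("top")
print(circ(t,ct,81,(25,150,60),(40,255,255),(138,233),14))
```

```text
[ 466.7607318  -123.03807057  170.2591106 ]
[[290.54556608 185.68934172]
 [287.45332355 194.05844975]
 [287.43194955 192.60645804]]
(array([449.3, 384.6]), 20.9, np.int64(235), array([449.4, 384.2,  37.7,  41.5]))
```

View pics/w2.png

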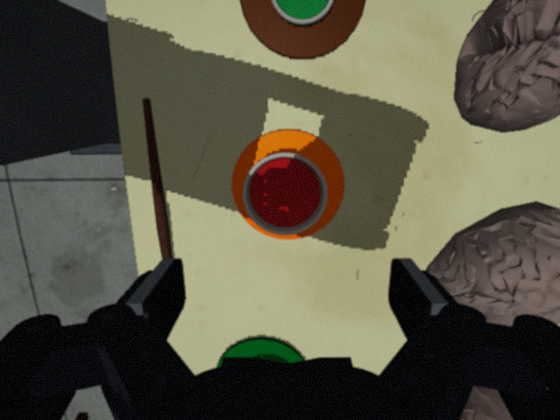

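The dish rim is at (285,193) on the orange stand at (288,185), within 2 px of the prediction. The tin stands on grey at (449,384).

>>> {"method": "carry_out", "body": {"targets": [{"dp":[1,-1,40],"yaw":0},{"dp":[1,-1,80],"yaw":0},{"dp":[1,-1,110],"yaw":0},{"dp":[1,-1,130],"yaw":0},{"dp":[1,-1,142],"yaw":0},{"dp":[1,-1,149],"yaw":0},{"dp":[1,-1,152],"yaw":0},{"dp":[1,-1,152],"yaw":0},{"dp":[1,-1,152],"yaw":0}]}}

```text
clock: 11.25
eef_pos: [466.6, -120.7, 19.0]
tcp_rot: [3.141, 0.0, 1.571]
contact_force: [0.1, -0.6, 0.4]
opening: 0.998
grasp_force: 0.0
```

>>> {"method": "carry_out", "body": {"targets": [{"dp":[0,0,0],"yaw":0},{"dp":[0,0,0],"yaw":0},{"dp":[0,0,0],"yaw":0},{"dp":[0,0,0],"yaw":0},{"dp":[0,0,0],"yaw":0},{"dp":[0,0,0],"yaw":0},{"dp":[0,0,0],"yaw":0},{"dp":[0,0,0],"yaw":0}], "fingers": -1, "grip_force": 30}}

```text
clock: 12.25
eef_pos: [466.5, -120.7, 19.4]
tcp_rot: [3.141, 0.0, 1.571]
contact_force: [-2.8, 0.8, 11.9]
opening: 0.778
grasp_force: 30.3
```

Run:
```python
from h import *
im=r.grab_frame("wrist"); cv2.imwrite("pics/w3.png",im[:,:,::-1])
```

```text
(no output)
```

View pics/w3.png

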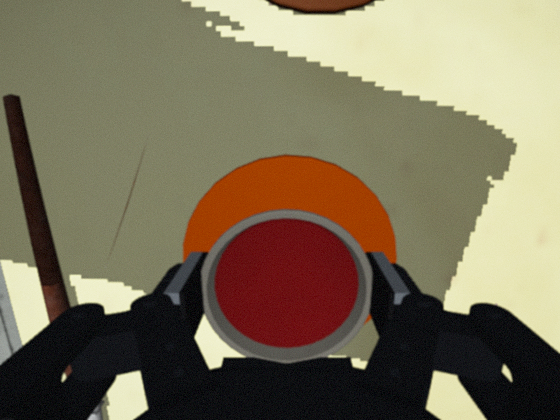

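Picture shows the dish (centre about (287,285)) held squarely between the pads.

>>> {"method": "carry_out", "body": {"targets": [{"dp":[0,0,-5],"yaw":0},{"dp":[0,0,-15],"yaw":0},{"dp":[0,0,-30],"yaw":0},{"dp":[0,0,-45],"yaw":0},{"dp":[0,0,-50],"yaw":0},{"dp":[0,0,-50],"yaw":0}]}}

```text
clock: 13.05
eef_pos: [466.5, -120.7, 69.1]
tcp_rot: [3.141, 0.0, 1.571]
contact_force: [-0.6, 0.8, -0.3]
opening: 0.77
grasp_force: 33.6
```

>>> {"method": "carry_out", "body": {"targets": [{"dp":[10,0,0],"yaw":0},{"dp":[35,0,0],"yaw":0},{"dp":[70,0,0],"yaw":0},{"dp":[105,0,0],"yaw":0},{"dp":[140,0,0],"yaw":0},{"dp":[175,0,0],"yaw":0},{"dp":[210,1,0],"yaw":0},{"dp":[245,1,0],"yaw":0},{"dp":[275,1,0],"yaw":0},{"dp":[297,1,0],"yaw":0},{"dp":[308,1,0],"yaw":0},{"dp":[308,1,0],"yaw":0}]}}

```text
clock: 14.55
eef_pos: [466.6, 187.8, 68.2]
tcp_rot: [-3.141, 0.0, 1.572]
contact_force: [-0.2, 0.6, -0.5]
opening: 0.776
grasp_force: 33.6
```

Run:
```python
from h import *
s=r.sense(); print(s['eef_pos'],s['opening'],s['grasp_force'])
im=r.grab_frame("wrist"); cv2.imwrite("pics/w4.png",im[:,:,::-1])
```

```text
[466.6456605  187.78552399  68.15817008] 0.7764471063731461 33.61782948311884
```

View pics/w4.png

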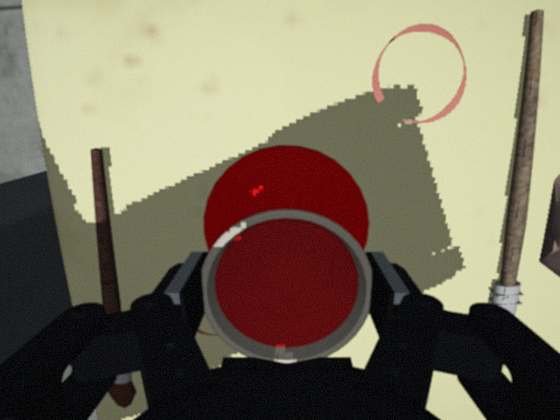

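The dish is still held level at (287,285), above the red stand.

>>> {"method": "carry_out", "body": {"targets": [{"dp":[0,0,15],"yaw":0},{"dp":[0,0,28],"yaw":0},{"dp":[0,0,38],"yaw":0},{"dp":[0,0,44],"yaw":0},{"dp":[0,0,47],"yaw":0},{"dp":[0,0,49],"yaw":0},{"dp":[0,0,49],"yaw":0},{"dp":[0,0,49],"yaw":0}]}}

```text
clock: 15.6
eef_pos: [467.3, 187.5, 19.8]
tcp_rot: [3.141, -0.0, 1.571]
contact_force: [0.6, 0.0, -1.2]
opening: 0.775
grasp_force: 33.6
```

>>> {"method": "carry_out", "body": {"targets": [{"dp":[0,0,0.5],"yaw":0},{"dp":[0,0,0.5],"yaw":0},{"dp":[0,0,0.5],"yaw":0}]}}

```text
clock: 15.98
eef_pos: [467.3, 187.5, 19.5]
tcp_rot: [3.141, -0.0, 1.571]
contact_force: [-1.8, 0.0, 5.0]
opening: 0.775
grasp_force: 34.0
```

Touched down. Release, rise, go to the tin.

>>> {"method": "carry_out", "body": {"targets": [{"dp":[0,0,0],"yaw":0},{"dp":[0,0,0],"yaw":0},{"dp":[0,0,0],"yaw":0},{"dp":[0,0,0],"yaw":0},{"dp":[0,0,0],"yaw":0},{"dp":[0,0,-20],"yaw":0},{"dp":[0,0,-60],"yaw":0},{"dp":[0,0,-110],"yaw":0},{"dp":[0,0,-150],"yaw":0},{"dp":[0,0,-150],"yaw":0}], "fingers": 1}}

```text
clock: 17.23
eef_pos: [469.0, 188.1, 172.1]
tcp_rot: [3.136, -0.002, 1.571]
contact_force: [0.1, -0.4, 0.7]
opening: 1.001
grasp_force: 0.0
```

>>> {"method": "carry_out", "body": {"targets": [{"dp":[40,-4,0],"yaw":0},{"dp":[90,-8,0],"yaw":0},{"dp":[140,-13,0],"yaw":0},{"dp":[180,-17,0],"yaw":0},{"dp":[197,-17,0],"yaw":0},{"dp":[197,-17,0],"yaw":0},{"dp":[197,-17,0],"yaw":0}]}}

```text
clock: 18.1
eef_pos: [449.9, 382.9, 168.4]
tcp_rot: [-3.141, 0.001, 1.571]
contact_force: [0.3, 0.1, 0.2]
opening: 1.002
grasp_force: 0.0
```

Run:
```python
from h import *
s=r.sense(); print(s['eef_pos'])
im=r.grab_frame("wrist"); cv2.imwrite("pics/w5.png",im[:,:,::-1])
cal=r.get_calibration("wrist"); print(proj([[450.5,385.7,8],[449.4,384.5,83]],cal))
```

```text
[449.86001696 382.90742733 168.44743535]
[[287.65237321 185.29238206]
 [286.4475195  211.38398509]]
```

View pics/w5.png

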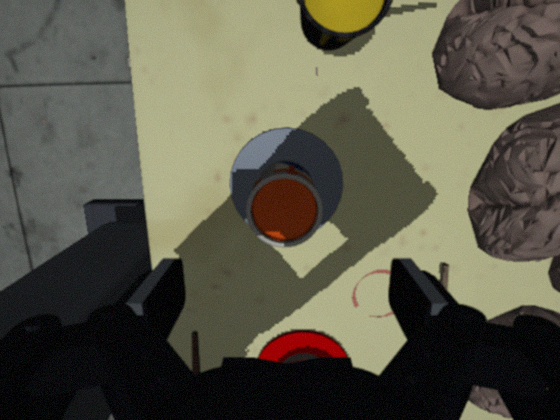

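The tin is on grey at (285,208), as predicted to about 2 mm.

>>> {"method": "carry_out", "body": {"targets": [{"dp":[3,0,0],"yaw":0},{"dp":[3,0,30],"yaw":0},{"dp":[3,0,60],"yaw":0},{"dp":[3,0,85],"yaw":0},{"dp":[3,0,105],"yaw":0},{"dp":[3,0,114],"yaw":0},{"dp":[3,0,117],"yaw":0},{"dp":[3,0,117],"yaw":0},{"dp":[3,0,117],"yaw":0}]}}

```text
clock: 19.27
eef_pos: [450.4, 387.7, 52.8]
tcp_rot: [3.141, -0.001, 1.571]
contact_force: [-0.3, -0.1, -0.1]
opening: 1.0
grasp_force: 0.0
```

>>> {"method": "carry_out", "body": {"targets": [{"dp":[0,0,0],"yaw":0},{"dp":[0,0,0],"yaw":0},{"dp":[0,0,0],"yaw":0},{"dp":[0,0,0],"yaw":0},{"dp":[0,0,0],"yaw":0},{"dp":[0,0,0],"yaw":0},{"dp":[0,0,0],"yaw":0},{"dp":[0,0,0],"yaw":0}], "fingers": -1, "grip_force": 40}}

```text
clock: 20.27
eef_pos: [449.9, 387.5, 52.5]
tcp_rot: [3.142, -0.0, 1.571]
contact_force: [-2.6, -0.4, 6.0]
opening: 0.581
grasp_force: 40.8
```

>>> {"method": "carry_out", "body": {"targets": [{"dp":[0,0,-15],"yaw":0},{"dp":[0,0,-35],"yaw":0},{"dp":[0,0,-55],"yaw":0},{"dp":[0,0,-70],"yaw":0},{"dp":[0,0,-70],"yaw":0},{"dp":[0,0,-70],"yaw":0}]}}

```text
clock: 21.02
eef_pos: [449.7, 387.1, 121.6]
tcp_rot: [-3.141, 0.0, 1.571]
contact_force: [0.9, 0.2, -3.1]
opening: 0.577
grasp_force: 42.0
```

>>> {"method": "carry_out", "body": {"targets": [{"dp":[-15,0,0],"yaw":0},{"dp":[-45,2,0],"yaw":0},{"dp":[-90,4,0],"yaw":0},{"dp":[-135,6,0],"yaw":0},{"dp":[-180,7,0],"yaw":0},{"dp":[-225,9,0],"yaw":0},{"dp":[-270,10,0],"yaw":0},{"dp":[-315,12,0],"yaw":0},{"dp":[-360,14,0],"yaw":0},{"dp":[-405,16,0],"yaw":0},{"dp":[-445,18,0],"yaw":0},{"dp":[-480,19,0],"yaw":0}]}}

```text
clock: 22.52
eef_pos: [468.0, -94.5, 121.5]
tcp_rot: [-3.14, -0.0, 1.57]
contact_force: [1.0, -0.3, -1.8]
opening: 0.582
grasp_force: 41.9
```

>>> {"method": "carry_out", "body": {"targets": [{"dp":[-15,0,0],"yaw":0},{"dp":[-26,0,0],"yaw":0},{"dp":[-26,0,0],"yaw":0},{"dp":[-26,0,20],"yaw":0},{"dp":[-26,0,38],"yaw":0},{"dp":[-26,0,52],"yaw":0},{"dp":[-26,0,62],"yaw":0},{"dp":[-26,0,67],"yaw":0},{"dp":[-26,0,69],"yaw":0},{"dp":[-26,0,69],"yaw":0},{"dp":[-26,0,69],"yaw":0}]}}

```text
clock: 23.9
eef_pos: [469.5, -118.7, 53.4]
tcp_rot: [3.141, 0.0, 1.571]
contact_force: [0.6, -0.1, -1.9]
opening: 0.581
grasp_force: 41.9
```

>>> {"method": "carry_out", "body": {"targets": [{"dp":[0,0,0.5],"yaw":0},{"dp":[0,0,1],"yaw":0},{"dp":[0,0,1],"yaw":0}]}}

```text
clock: 24.28
eef_pos: [469.4, -118.7, 52.4]
tcp_rot: [3.141, 0.0, 1.571]
contact_force: [-1.7, -0.1, 5.1]
opening: 0.58
grasp_force: 42.5
```

>>> {"method": "carry_out", "body": {"targets": [{"dp":[0,0,0],"yaw":0},{"dp":[0,0,0],"yaw":0},{"dp":[0,0,0],"yaw":0},{"dp":[0,0,0],"yaw":0},{"dp":[0,0,0],"yaw":0},{"dp":[0,0,-20],"yaw":0},{"dp":[0,0,-50],"yaw":0},{"dp":[0,0,-90],"yaw":0},{"dp":[0,0,-118],"yaw":0},{"dp":[0,0,-118],"yaw":0}], "fingers": 1}}

```text
clock: 25.52
eef_pos: [470.6, -119.0, 172.0]
tcp_rot: [3.137, 0.001, 1.571]
contact_force: [-0.9, 0.5, -0.3]
opening: 0.998
grasp_force: 0.0
```

>>> {"method": "carry_out", "body": {"targets": [{"dp":[-40,-4,0],"yaw":0},{"dp":[-90,-8,0],"yaw":0},{"dp":[-140,-16,0],"yaw":0},{"dp":[-180,-24,0],"yaw":0},{"dp":[-207,-28,0],"yaw":0},{"dp":[-207,-28,0],"yaw":0},{"dp":[-207,-28,0],"yaw":0}]}}

```text
clock: 26.4
eef_pos: [440.8, -324.7, 169.0]
tcp_rot: [-3.14, -0.001, 1.571]
contact_force: [-0.5, 0.1, -0.4]
opening: 0.992
grasp_force: 0.0
```

Run:
```python
from h import *
s=r.sense(); print(s['eef_pos'])
im=r.grab_frame("wrist"); cv2.imwrite("pics/w6.png",im[:,:,::-1])
cal=r.get_calibration("wrist"); print(proj([[442,-328.5,8],[441,-326,63]],cal))
```

```text
[ 440.79546257 -324.71537909  168.97814332]
[[288.28893657 193.0981027 ]
 [287.31462362 207.59853232]]
```

View pics/w6.png

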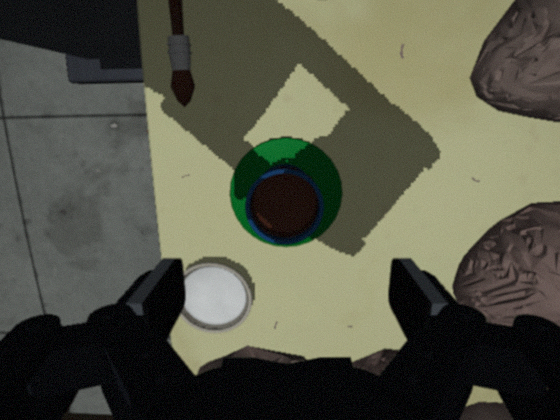

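The pot is at (285,205) on the green stand (286,191). The white jar at (215,295) stays clear of the gripper.

>>> {"method": "carry_out", "body": {"targets": [{"dp":[0,-1,0],"yaw":0},{"dp":[0,-1,35],"yaw":0},{"dp":[0,-1,70],"yaw":0},{"dp":[0,-1,95],"yaw":0},{"dp":[0,-1,113],"yaw":0},{"dp":[0,-1,121],"yaw":0},{"dp":[0,-1,124],"yaw":0},{"dp":[0,-1,124],"yaw":0},{"dp":[0,-1,124],"yaw":0}]}}

```text
clock: 27.58
eef_pos: [440.7, -325.9, 46.7]
tcp_rot: [3.141, 0.001, 1.571]
contact_force: [-0.8, -0.5, 0.3]
opening: 1.001
grasp_force: 0.0
```

>>> {"method": "carry_out", "body": {"targets": [{"dp":[0,0,0],"yaw":0},{"dp":[0,0,0],"yaw":0},{"dp":[0,0,0],"yaw":0},{"dp":[0,0,0],"yaw":0},{"dp":[0,0,0],"yaw":0},{"dp":[0,0,0],"yaw":0},{"dp":[0,0,0],"yaw":0},{"dp":[0,0,0],"yaw":0}], "fingers": -1, "grip_force": 35}}

```text
clock: 28.58
eef_pos: [440.4, -325.8, 46.6]
tcp_rot: [3.141, 0.0, 1.571]
contact_force: [-2.5, -0.0, 6.0]
opening: 0.648
grasp_force: 35.7
```

>>> {"method": "carry_out", "body": {"targets": [{"dp":[0,0,-10],"yaw":0},{"dp":[0,0,-25],"yaw":0},{"dp":[0,0,-50],"yaw":0},{"dp":[0,0,-75],"yaw":0},{"dp":[0,0,-100],"yaw":0},{"dp":[0,0,-110],"yaw":0},{"dp":[0,0,-110],"yaw":0},{"dp":[0,0,-110],"yaw":0}]}}

```text
clock: 29.58
eef_pos: [439.8, -325.3, 155.2]
tcp_rot: [-3.141, -0.001, 1.571]
contact_force: [-0.1, 0.8, -0.5]
opening: 0.64
grasp_force: 37.2
```

Run:
```python
from h import *
im=r.grab_frame("wrist"); cv2.imwrite("pics/w7.png",im[:,:,::-1])
```

```text
(no output)
```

View pics/w7.png

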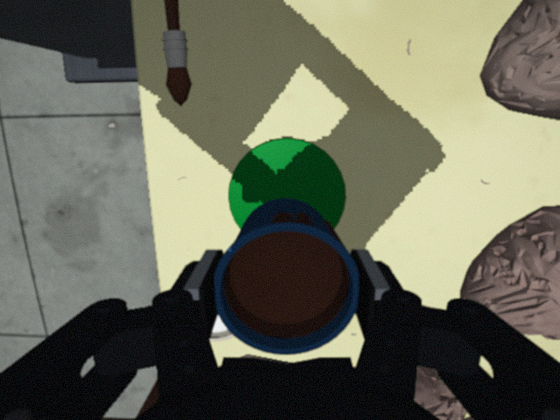

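The pot is held upright at (287,285), clear of the stand. Its bottom, at z about 117, passes above the tin.

>>> {"method": "carry_out", "body": {"targets": [{"dp":[15,0,0],"yaw":0},{"dp":[40,1,0],"yaw":0},{"dp":[80,2,0],"yaw":0},{"dp":[120,3,0],"yaw":0},{"dp":[160,4,0],"yaw":0},{"dp":[200,5,0],"yaw":0},{"dp":[240,6,0],"yaw":0},{"dp":[280,7,0],"yaw":0},{"dp":[320,8,0],"yaw":0},{"dp":[360,9,0],"yaw":0},{"dp":[400,10,0],"yaw":0},{"dp":[440,10,0],"yaw":0}]}}

```text
clock: 31.12
eef_pos: [449.1, 116.2, 155.6]
tcp_rot: [-3.141, 0.0, 1.572]
contact_force: [0.7, 0.3, -0.6]
opening: 0.644
grasp_force: 37.2
```

>>> {"method": "carry_out", "body": {"targets": [{"dp":[40,0,0],"yaw":0},{"dp":[80,0,0],"yaw":0},{"dp":[120,0,0],"yaw":0},{"dp":[160,0,0],"yaw":0},{"dp":[200,0,0],"yaw":0},{"dp":[235,0,0],"yaw":0},{"dp":[260,0,0],"yaw":0},{"dp":[270,0,0],"yaw":0},{"dp":[270,0,0],"yaw":0},{"dp":[270,0,0],"yaw":0}]}}

```text
clock: 32.38
eef_pos: [449.9, 383.3, 155.9]
tcp_rot: [-3.141, 0.001, 1.571]
contact_force: [-0.2, -0.2, -1.3]
opening: 0.641
grasp_force: 37.2
```

>>> {"method": "carry_out", "body": {"targets": [{"dp":[0,0,20],"yaw":0},{"dp":[0,0,45],"yaw":0},{"dp":[0,0,70],"yaw":0},{"dp":[0,0,88],"yaw":0},{"dp":[0,0,99],"yaw":0},{"dp":[0,0,105],"yaw":0},{"dp":[0,0,107],"yaw":0},{"dp":[0,0,108],"yaw":0},{"dp":[0,0,108],"yaw":0},{"dp":[0,0,108],"yaw":0}]}}

```text
clock: 33.62
eef_pos: [450.1, 384.5, 48.4]
tcp_rot: [3.141, -0.0, 1.571]
contact_force: [-1.3, -0.2, -1.8]
opening: 0.64
grasp_force: 37.2
```

>>> {"method": "carry_out", "body": {"targets": [{"dp":[0,0,0.7],"yaw":0},{"dp":[0,0,1.3],"yaw":0},{"dp":[0,0,1.6],"yaw":0},{"dp":[0,0,1.6],"yaw":0}]}}

```text
clock: 34.12
eef_pos: [450.0, 384.5, 46.7]
tcp_rot: [3.141, -0.0, 1.571]
contact_force: [-1.4, -0.5, 3.9]
opening: 0.644
grasp_force: 37.7
```

>>> {"method": "carry_out", "body": {"targets": [{"dp":[0,0,0],"yaw":0},{"dp":[0,0,0],"yaw":0},{"dp":[0,0,0],"yaw":0},{"dp":[0,0,0],"yaw":0},{"dp":[0,0,0],"yaw":0},{"dp":[0,0,-20],"yaw":0},{"dp":[0,0,-50],"yaw":0},{"dp":[0,0,-90],"yaw":0},{"dp":[0,0,-120],"yaw":0},{"dp":[0,0,-120],"yaw":0}], "fingers": 1}}

```text
clock: 35.38
eef_pos: [451.4, 385.6, 170.4]
tcp_rot: [3.137, -0.004, 1.571]
contact_force: [-0.6, -0.8, 0.3]
opening: 1.001
grasp_force: 0.0
```

>>> {"method": "carry_out", "body": {"targets": [{"dp":[-40,4,0],"yaw":0},{"dp":[-90,8,0],"yaw":0},{"dp":[-140,12,0],"yaw":0},{"dp":[-190,16,0],"yaw":0},{"dp":[-240,21,0],"yaw":0},{"dp":[-290,26,0],"yaw":0},{"dp":[-330,29,10],"yaw":0},{"dp":[-352,30,40],"yaw":0},{"dp":[-352,30,70],"yaw":0},{"dp":[-352,30,70],"yaw":0},{"dp":[-352,30,70],"yaw":0}], "fingers": 0.6}}

```text
clock: 36.75
eef_pos: [480.4, 32.6, 97.1]
tcp_rot: [3.141, -0.0, 1.572]
contact_force: [-0.1, 0.2, 0.6]
opening: 0.801
grasp_force: 0.0
```

Run:
```python
from h import *
s=r.sense(); print(s['eef_pos'],s['opening'],r.tip_reach)
im=r.grab_frame("wrist"); cv2.imwrite("pics/w8.png",im[:,:,::-1])
cal=r.get_calibration("wrist"); print(proj([[481.1,34.5,8],[480.4,32.4,21]],cal))
t=r.grab_frame("top"); cv2.imwrite("pics/t3.png",t[:,:,::-1]); ct=r.get_calibration("top")
print(circ(t,ct,57,(20,60,30),(35,200,130),(138,233),14))
print(circ(t,ct,81,(25,150,60),(40,255,255),(347,226),13))
```

```text
[480.40330732  32.62573173  97.05370076] 0.8011244045452905 8.0
[[287.60258169 209.69281438]
 [286.6194702  218.58764887]]
(array([450.6, 385.1]), 23.1, np.int64(302), array([450.7, 385.6,  44.1,  46.2]))
(array([ 456.6, -113. ]), 29.0, np.int64(282), array([ 456.8, -117.6,   42.3,   60.4]))
```

View pics/w8.png

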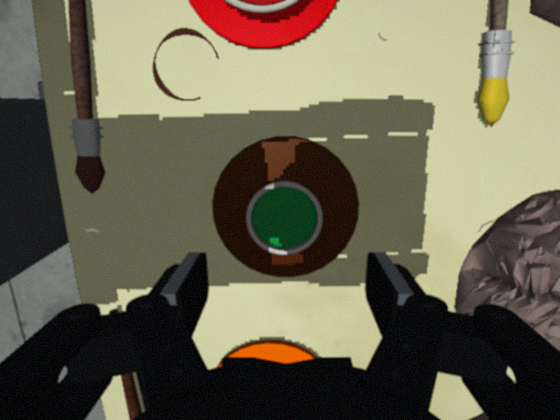

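The green dish is at (284,217) on the brown stand (286,206). I'll work out the true fingertip height from the pad separation in this picture.

Run:
```python
from h import *
cal=r.get_calibration("wrist"); R=cv2.Rodrigues(cal['rvec'])[0]; s=r.sense()
print(cal['fx'],R.round(3),"tcp in cam",R@s['eef_pos']+cal['tvec'])
for sep,w in((206,85),(160,68.1),(168,66)): print(w,cal['fx']*w/sep)
```

```text
345.91066458315703 [[ 1.     0.     0.003]
 [-0.001 -0.964  0.267]
 [ 0.003 -0.267 -0.964]] tcp in cam [  0.67963957  29.20334947 147.19186001]
85 142.7301285901376
68.1 147.2282266132062
66 135.89347537195454
```

>>> {"method": "carry_out", "body": {"targets": [{"dp":[1,-1,25],"yaw":0},{"dp":[1,-1,45],"yaw":0},{"dp":[1,-1,60],"yaw":0},{"dp":[1,-1,70],"yaw":0},{"dp":[1,-1,76],"yaw":0},{"dp":[1,-1,80],"yaw":0},{"dp":[1,-1,82],"yaw":0},{"dp":[1,-1,82],"yaw":0},{"dp":[1,-1,82],"yaw":0}]}}

```text
clock: 37.98
eef_pos: [479.4, 33.4, 14.6]
tcp_rot: [3.141, -0.0, 1.571]
contact_force: [0.9, 0.1, 0.8]
opening: 0.799
grasp_force: 0.0
```

>>> {"method": "carry_out", "body": {"targets": [{"dp":[0,0,0],"yaw":0},{"dp":[0,0,0],"yaw":0},{"dp":[0,0,0],"yaw":0},{"dp":[0,0,0],"yaw":0},{"dp":[0,0,0],"yaw":0},{"dp":[0,0,0],"yaw":0},{"dp":[0,0,0],"yaw":0}], "fingers": -1, "grip_force": 25}}

```text
clock: 38.85
eef_pos: [479.3, 33.4, 15.0]
tcp_rot: [3.141, -0.0, 1.571]
contact_force: [-2.1, 0.2, 8.8]
opening: 0.545
grasp_force: 24.4
```

>>> {"method": "carry_out", "body": {"targets": [{"dp":[0,0,-1],"yaw":0},{"dp":[0,0,-3],"yaw":0},{"dp":[0,0,-6],"yaw":0},{"dp":[0,0,-10],"yaw":0},{"dp":[0,0,-10],"yaw":0}]}}

```text
clock: 39.48
eef_pos: [479.4, 33.4, 24.8]
tcp_rot: [3.141, -0.0, 1.571]
contact_force: [-0.6, -0.1, -0.6]
opening: 0.546
grasp_force: 25.7
```

Run:
```python
from h import *
im=r.grab_frame("wrist"); cv2.imwrite("pics/w9.png",im[:,:,::-1])
```

```text
(no output)
```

View pics/w9.png

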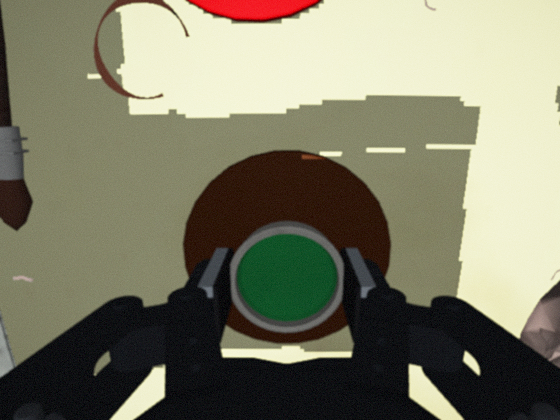

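The dish is held between the pads at (288,277), about 10 mm up. Lift it over the tin to green.

>>> {"method": "carry_out", "body": {"targets": [{"dp":[0,0,-15],"yaw":0},{"dp":[0,0,-40],"yaw":0},{"dp":[0,0,-65],"yaw":0},{"dp":[0,0,-90],"yaw":0},{"dp":[0,0,-100],"yaw":0},{"dp":[-10,-1,-100],"yaw":0},{"dp":[-35,-3,-100],"yaw":0},{"dp":[-70,-7,-100],"yaw":0},{"dp":[-105,-11,-100],"yaw":0},{"dp":[-140,-15,-100],"yaw":0},{"dp":[-175,-18,-100],"yaw":0},{"dp":[-210,-22,-100],"yaw":0}]}}

```text
clock: 41.02
eef_pos: [456.1, -178.0, 123.3]
tcp_rot: [-3.14, -0.001, 1.571]
contact_force: [-0.6, 0.5, 0.3]
opening: 0.54
grasp_force: 25.8
```

>>> {"method": "carry_out", "body": {"targets": [{"dp":[-35,-4,0],"yaw":0},{"dp":[-70,-8,0],"yaw":0},{"dp":[-105,-12,0],"yaw":0},{"dp":[-135,-15,0],"yaw":0},{"dp":[-148,-16,0],"yaw":0},{"dp":[-152,-16,0],"yaw":0},{"dp":[-152,-16,0],"yaw":0},{"dp":[-152,-16,20],"yaw":0},{"dp":[-152,-16,45],"yaw":0},{"dp":[-152,-16,65],"yaw":0},{"dp":[-152,-16,80],"yaw":0},{"dp":[-152,-16,80],"yaw":0}]}}

```text
clock: 42.52
eef_pos: [440.8, -327.6, 43.6]
tcp_rot: [-3.14, -0.001, 1.572]
contact_force: [-0.5, -0.7, 0.0]
opening: 0.546
grasp_force: 25.8
```

>>> {"method": "carry_out", "body": {"targets": [{"dp":[0,0,10],"yaw":0},{"dp":[0,0,18],"yaw":0},{"dp":[0,0,24],"yaw":0},{"dp":[0,0,27],"yaw":0},{"dp":[0,0,28],"yaw":0},{"dp":[0,0,28],"yaw":0},{"dp":[0,0,28],"yaw":0}]}}

```text
clock: 43.4
eef_pos: [441.5, -328.7, 16.6]
tcp_rot: [3.141, 0.0, 1.571]
contact_force: [0.8, 0.1, -0.4]
opening: 0.541
grasp_force: 25.8
```

>>> {"method": "carry_out", "body": {"targets": [{"dp":[0,0,0.5],"yaw":0},{"dp":[0,0,1],"yaw":0},{"dp":[0,0,1.5],"yaw":0},{"dp":[0,0,1.5],"yaw":0}]}}

```text
clock: 43.9
eef_pos: [441.3, -328.6, 15.0]
tcp_rot: [3.142, -0.0, 1.571]
contact_force: [-0.9, 1.2, 3.3]
opening: 0.543
grasp_force: 26.0
```

>>> {"method": "carry_out", "body": {"targets": [{"dp":[0,0,0],"yaw":0},{"dp":[0,0,0],"yaw":0},{"dp":[0,0,0],"yaw":0},{"dp":[0,0,0],"yaw":0},{"dp":[0,0,0],"yaw":0},{"dp":[0,0,-20],"yaw":0},{"dp":[0,0,-60],"yaw":0},{"dp":[0,0,-110],"yaw":0},{"dp":[0,0,-150],"yaw":0},{"dp":[0,0,-150],"yaw":0}], "fingers": 1}}

```text
clock: 45.15
eef_pos: [443.0, -329.9, 168.2]
tcp_rot: [3.137, 0.004, 1.571]
contact_force: [0.6, -0.3, -0.4]
opening: 0.999
grasp_force: 0.0
```

Run:
```python
from h import *
s=r.sense(); print(s['eef_pos'])
im=r.grab_frame("wrist"); cv2.imwrite("pics/w10.png",im[:,:,::-1])
cal=r.get_calibration("wrist"); p=proj([[441,-328.5,8]],cal)[0]; print(p)
hsv=cv2.cvtColor(im,cv2.COLOR_RGB2HSV)
m=cv2.inRange(hsv,(60,100,20),(85,255,255)); v,u=np.nonzero(m); k=np.hypot(u-p[0],v-p[1])<75
h=cv2.convexHull(np.c_[u[k],v[k]].astype(np.int32)); print("stand",cv2.minEnclosingCircle(plane(h,cal,8).astype(np.float32)))
g=cv2.inRange(hsv,(0,0,60),(179,90,200)); v,u=np.nonzero(g); k=np.hypot(u-p[0],v-p[1])<38
h=cv2.convexHull(np.c_[u[k],v[k]].astype(np.int32)); print("dish rim",cv2.minEnclosingCircle(plane(h,cal,21).astype(np.float32)))
```

```text
[ 443.02557888 -329.8913593   168.20091705]
[285.43219809 188.23907199]
stand ((437.89837646484375, -327.411865234375), 48.545623779296875)
dish rim ((438.0751953125, -327.7734375), 24.21316146850586)
```

View pics/w10.png

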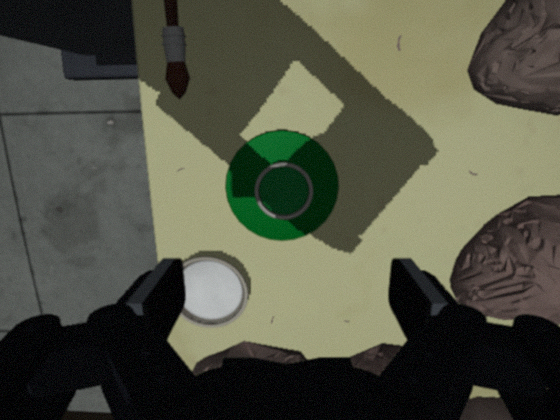

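The green dish stands centred at (283,190) on the green stand (282,185). Now the pot.

>>> {"method": "carry_out", "body": {"targets": [{"dp":[30,0,0],"yaw":0},{"dp":[85,1,0],"yaw":0},{"dp":[140,2,0],"yaw":0},{"dp":[195,3,0],"yaw":0},{"dp":[250,4,0],"yaw":0},{"dp":[305,5,0],"yaw":0},{"dp":[360,6,0],"yaw":0},{"dp":[415,7,0],"yaw":0},{"dp":[470,8,0],"yaw":0},{"dp":[525,9,0],"yaw":0},{"dp":[580,9,0],"yaw":0},{"dp":[635,9,0],"yaw":0}]}}

```text
clock: 46.7
eef_pos: [448.9, 307.7, 163.2]
tcp_rot: [-3.14, 0.002, 1.572]
contact_force: [-0.3, 0.2, -0.1]
opening: 1.003
grasp_force: 0.0
```

>>> {"method": "carry_out", "body": {"targets": [{"dp":[40,0,0],"yaw":0},{"dp":[70,0,0],"yaw":0},{"dp":[79,0,0],"yaw":0},{"dp":[79,0,0],"yaw":0},{"dp":[79,0,0],"yaw":0}]}}

```text
clock: 47.32
eef_pos: [449.7, 384.1, 164.4]
tcp_rot: [-3.141, 0.001, 1.571]
contact_force: [0.7, -0.4, 0.9]
opening: 1.0
grasp_force: 0.0
```

>>> {"method": "carry_out", "body": {"targets": [{"dp":[0,0,35],"yaw":0},{"dp":[0,0,70],"yaw":0},{"dp":[0,0,92],"yaw":0},{"dp":[0,0,108],"yaw":0},{"dp":[0,0,115],"yaw":0},{"dp":[0,0,118],"yaw":0},{"dp":[0,0,118],"yaw":0},{"dp":[0,0,118],"yaw":0}]}}

```text
clock: 48.32
eef_pos: [450.3, 385.7, 47.6]
tcp_rot: [3.141, -0.001, 1.571]
contact_force: [-0.3, 0.0, -0.2]
opening: 0.999
grasp_force: 0.0
```

>>> {"method": "carry_out", "body": {"targets": [{"dp":[0,0,0],"yaw":0},{"dp":[0,0,0],"yaw":0},{"dp":[0,0,0],"yaw":0},{"dp":[0,0,0],"yaw":0},{"dp":[0,0,0],"yaw":0},{"dp":[0,0,0],"yaw":0},{"dp":[0,0,0],"yaw":0},{"dp":[0,0,0],"yaw":0}], "fingers": -1, "grip_force": 35}}

```text
clock: 49.32
eef_pos: [450.1, 385.6, 47.5]
tcp_rot: [3.141, -0.0, 1.571]
contact_force: [-1.5, -0.6, 5.4]
opening: 0.642
grasp_force: 36.1
```

>>> {"method": "carry_out", "body": {"targets": [{"dp":[0,0,-10],"yaw":0},{"dp":[0,0,-25],"yaw":0},{"dp":[0,0,-50],"yaw":0},{"dp":[0,0,-70],"yaw":0},{"dp":[0,0,-70],"yaw":0},{"dp":[0,0,-70],"yaw":0}]}}

```text
clock: 50.08
eef_pos: [449.8, 385.2, 116.8]
tcp_rot: [-3.141, 0.0, 1.571]
contact_force: [-0.2, -0.4, -0.5]
opening: 0.641
grasp_force: 37.2
```

>>> {"method": "carry_out", "body": {"targets": [{"dp":[-15,1,0],"yaw":0},{"dp":[-45,4,0],"yaw":0},{"dp":[-80,7,0],"yaw":0},{"dp":[-115,10,0],"yaw":0},{"dp":[-150,13,0],"yaw":0},{"dp":[-185,16,0],"yaw":0},{"dp":[-220,19,0],"yaw":0},{"dp":[-255,22,0],"yaw":0},{"dp":[-290,25,0],"yaw":0},{"dp":[-325,28,0],"yaw":0},{"dp":[-345,30,0],"yaw":0},{"dp":[-351,30,0],"yaw":0}]}}

```text
clock: 51.58
eef_pos: [479.3, 32.9, 116.3]
tcp_rot: [-3.14, 0.0, 1.569]
contact_force: [-0.8, 0.3, -1.3]
opening: 0.643
grasp_force: 37.2
```

>>> {"method": "carry_out", "body": {"targets": [{"dp":[0,0,0],"yaw":0},{"dp":[0,0,0],"yaw":0},{"dp":[0,0,20],"yaw":0},{"dp":[0,0,40],"yaw":0},{"dp":[0,0,55],"yaw":0},{"dp":[0,0,64],"yaw":0},{"dp":[0,0,68],"yaw":0},{"dp":[0,0,69],"yaw":0},{"dp":[0,0,69],"yaw":0},{"dp":[0,0,69],"yaw":0}]}}

```text
clock: 52.82
eef_pos: [480.5, 34.4, 48.3]
tcp_rot: [3.141, -0.0, 1.571]
contact_force: [0.5, 0.5, -1.6]
opening: 0.643
grasp_force: 37.2
```

>>> {"method": "carry_out", "body": {"targets": [{"dp":[0,0,0.5],"yaw":0},{"dp":[0,0,1],"yaw":0},{"dp":[0,0,1],"yaw":0},{"dp":[0,0,1],"yaw":0}]}}

```text
clock: 53.32
eef_pos: [480.4, 34.4, 47.5]
tcp_rot: [3.141, -0.0, 1.571]
contact_force: [-2.6, 0.3, 7.5]
opening: 0.645
grasp_force: 37.9
```

Touched down. Release, rise, move clear, check from above.

>>> {"method": "carry_out", "body": {"targets": [{"dp":[0,0,0],"yaw":0},{"dp":[0,0,0],"yaw":0},{"dp":[0,0,0],"yaw":0},{"dp":[0,0,0],"yaw":0},{"dp":[0,0,0],"yaw":0},{"dp":[0,0,-20],"yaw":0},{"dp":[0,0,-50],"yaw":0},{"dp":[0,0,-90],"yaw":0},{"dp":[0,0,-140],"yaw":0},{"dp":[0,0,-190],"yaw":0},{"dp":[0,0,-200],"yaw":0},{"dp":[0,0,-200],"yaw":0}], "fingers": 1}}

```text
clock: 54.82
eef_pos: [480.2, 34.4, 247.0]
tcp_rot: [3.141, -0.0, 1.571]
contact_force: [0.7, 0.3, -0.8]
opening: 0.996
grasp_force: 0.0
```

>>> {"method": "carry_out", "body": {"targets": [{"dp":[60,0,0],"yaw":0},{"dp":[120,0,0],"yaw":0},{"dp":[180,-20,0],"yaw":0},{"dp":[240,-50,0],"yaw":0},{"dp":[300,-80,0],"yaw":0},{"dp":[360,-110,0],"yaw":0},{"dp":[420,-130,0],"yaw":0},{"dp":[460,-140,0],"yaw":0},{"dp":[460,-140,0],"yaw":0},{"dp":[460,-140,0],"yaw":0}]}}

```text
clock: 56.08
eef_pos: [339.3, 493.2, 244.7]
tcp_rot: [-3.14, 0.003, 1.572]
contact_force: [-0.6, -0.7, 0.1]
opening: 1.004
grasp_force: 0.0
```

Run:
```python
from h import *
im=r.grab_frame("top"); cal=r.get_calibration("top"); s=r.sense(); print(s['clock'],s['eef_pos'])
cv2.imwrite("pics/t4.png",cv2.resize(im[160:300,100:500],None,fx=2,fy=2)[:,:,::-1])
T=dict(orange=(81,(25,150,60),(40,255,255),(347,226),12),green=(20,(80,110,60),(100,255,255),(431,235),10),
red=(29,(14,150,50),(22,255,255),(222,227),15),brown=(57,(20,60,30),(35,200,130),(284,221),12))
ref=dict(orange=(469.8,-120.8),green=(442,-328.5),red=(467.8,186.6),brown=(481.1,34.5))
for n,a in T.items():
    c=circ(im,cal,*a); print(n,c,"off",np.round(np.array(c[0])-ref[n],1))
```

```text
56.125 [339.6838338  492.86709197 245.19826609]
orange (array([ 456.6, -110.7]), 27.4, np.int64(306), array([ 456.4, -110.8,   53.3,   54.9])) off [-13.2  10.1]
green (array([ 438.9, -324.1]), 24.8, np.int64(227), array([ 438.8, -323.9,   45.7,   49.6])) off [-3.1  4.4]
red (array([462.4, 182.8]), 35.3, np.int64(499), array([462.3, 182.7,  67.8,  69.3])) off [-5.4 -3.8]
brown (array([473.3,  34.6]), 27.8, np.int64(350), array([473.1,  34.3,  54. ,  56. ])) off [-7.8  0.1]
```

View pics/t4.png

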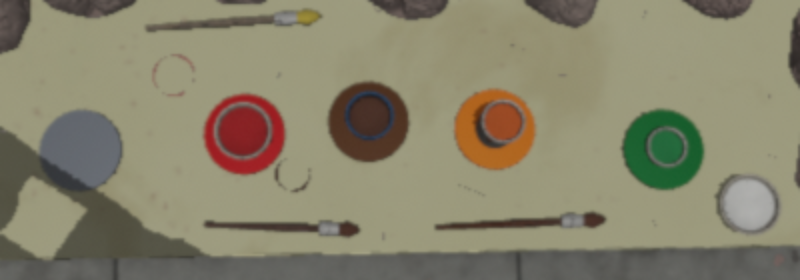

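The picture shows every paint on its own stand and grey empty. Rims in the crop are red (243,130), brown (369,116), orange (502,122) and green (666,147). The same-colour masks merged with the stands, so I'll cast the rim centres instead.

Run:
```python
from h import *
cal=r.get_calibration("top")
for n,p,z,c in(("red",(243,130),33,(467.8,186.6)),("brown",(369,116),63,(481.1,34.5)),("orange",(502,122),83,(469.8,-120.8)),("green",(666,147),21,(442,-328.5))):
    w=plane([(p[0]/2+100-.25,p[1]/2+160-.25)],cal,z)[0]; print(n,w.round(1),(w-c).round(1))
print(r.sense()['contact_force'])
```

```text
red [469.2 185.2] [ 1.4 -1.4]
brown [480.1  34. ] [-1.  -0.5]
orange [ 468.4 -119.5] [-1.4  1.3]
green [ 443.  -328.3] [1.  0.2]
[-0.09083675  0.67682121 -0.46954854]
```

All within about 2 mm.

```bash
python3 -c "
from rig import r
print(r.sign_off())"
```

```text
the job is handed in; nothing more can be done
None
```

The job is handed in: all four paints stand on their own colours, centred to about 2 mm by the last top-camera picture, and the grey stand is empty again; it took about 56 s, and sign-off returned no verdict.

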